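# Snap the retaining clip onto the roller stand's pivot pin

### The arm

A 6-joint arm with a two-finger parallel gripper is mounted at the origin on the work surface. World frame = base frame: x ahead of the robot, y to its left, z up, the work surface at z = 0. Lengths are in m, angles in degrees, forces in N, time in s.
With the tool pointing down it reaches from about 0.3 to 0.75 m from the base axis. Payload 8.5 kg.
Tool frame: the origin (TCP) lies midway between the tips of the shut fingers; the grasp point (between the pads) lies 19 mm behind it; z points along the fingers, y is the line along which they close (so a half turn about z gives the same grasp; the last joint's range is limited). The gripper opens to 85 mm and grips with 20 to 120 N. Pads are 22 mm wide; open, the fingers measure 114 mm over their backs; the gripper's body (76 mm by 85 mm) begins 54 mm behind the grasp point. The pads swing forward as they close: fully open they stand 13 mm farther back than shut.
Start: joints at [61.461, 21.807, 74.336, -0, 83.858, -12.336], TCP at [0.153, 0.528, 0.231] pointing down, gripper open.
Joint ranges: [-178.18, 178.18], [-50.72, 133.34], [12.68, 142.11], [-81.47, 261.47], [9.98, 163.14], [-165.26, 165.26]. Speed limits (degrees/s): [136.94, 136.94, 180, 180, 180, 180].

### API

Orientations are given as a 3x3 rotation matrix whose columns are the frame's x, y, z axes.
In Python, from rig import monitor, optics, close_job, models gives the robot as it stands.
- The arm moves only by the tool step_arm, never from a script. Its arguments are lists of equal length, an entry for each row: "fingers": the closure, from -1 (fully open) to 1 (shut); "travel": the shift along the tool's x, y, z scaled (see below), a list of three; "twist": the turn about the tool's z scaled (see below). In form: {"fingers": [fingers, ...], "travel": [[tx, ty, tz], ...], "twist": [twist, ...]}. A call has 1 to 10 rows; each row shifts and turns the commanded pose from where the row before left it, along the tool's axes as they then stand; what a row does not reach is not made up. The controller multiplies each number of a shift by 100 mm and each number of a turn by pi rad. A row lasts 1/8 s, in which the tool goes at most 62.5 mm and 10.7 degrees, less where a joint would pass 70% of its speed; a pose out of reach is approached as far as the arm can. A call with a number of a shift or a turn outside -1 to 1 is refused whole. A call with a gripper value outside its range is refused whole. The fingers move at their own pace and stop on an object; "force" is the grip in N (left out, the last holds). Time passes only in rows, so rows that do not move let the fingers close. It gives the time, the measured TCP pose, the force, the opening and the grip force at its end, in the units of the state.
- monitor.observe(): the state, without advancing time (a new reading comes with each control period).
- optics.get_image(name): name is "side" or "top" or "wrist"; returns (picture, depth): 400x640x3 uint8, blue, green, red; 400x640 float32, m along the optical axis (not along the pixel's ray), 0 where there is no reading.
- optics.get_calibration(name): a dict with "vertical_fov" (degrees; the focal length in pixels is half the picture's height over the tangent of half this angle, whatever the lens; pixels are square), "cx", "cy" (the principal point, pixels), "world_from_camera" (4x4, takes a point from camera to world coordinates). Camera axes: x right, y up, looking along -z (the intrinsics and any distortion apply to the point x, -y, -z); pixel columns grow to the right and rows downward; lengths in m; the calibration is good to about 2 mm. A picture is of the moment at which its call begins: read the wrist's pose just before it. get_calibration takes no time and is no camera call; for the wrist camera it gives the pose at the moment of the call.
- close_job(): hands the job in; it is judged then, once.
Trained networks look in the newest picture that a camera, given by its name, has taken for a name from the list of things; names that differ only in an ending like _2 or _b are one class to them, and where a whole thing is asked for, a point or a joint stands for the part that bears it (a point fixed in the world has none). Each returns a list of dicts, best first, with "confidence" (0 to 1); they miss things now and then, are a little off and sometimes report something else, mostly with a low value. They report only what shows in the picture. A call takes as long as a camera call. They do not tell look-alikes from the thing itself.
- models.trace(camera, query): "mask" (400x640 bool, what is visible of it) and "point" ([column, row] in pixels, amid what is visible of it).
- models.landmark_of(camera, query): "point" ([column, row] in pixels: a listed point, or the origin of a listed thing).
The state is a dict: "time_s": time; "q": joint angles; "qvel": joint speeds; "joint_efforts": joint torques, N m; "position": TCP position; "tool_rot": TCP orientation; "ft_force": force on the tool from outside, world axes, zero at the start; "wrist_torque": the same for the moment, N m; "grip_width": finger opening in m; "gripper_force": force on a finger pad.
Only numpy, scipy, OpenCV 4.12 (cv2) and the standard library are available. Lean on these libraries where they do the work, as an engineer would, in place of code of your own. Each camera call takes 0.05 s, during which the arm holds its last target. There are 200 camera calls.

### The job

Refit the split retaining clip on the strap-roller stand: pick up the two-pronged fork tool from the felt pad and with it push the clip along the stand's flat deck onto the narrow neck of the upright pivot pin until it snaps fully home. Touch the clip with the fork only, never with the gripper. Then lay the fork down flat on its felt pad again, let go, and leave the other things on the bench and deck where they are.

Things in the scene. Friction and masses are not known exactly. Their poses are not given: they have to be found in the camera images.
- stand: fixed roller stand: green base, bare aluminium deck, its top 40 mm above the bench. Origin on the bench right under the pivot pin. In its frame the deck spans x -75 to +100, y -60 to +60 mm and is clear from its -x end to the pin (but for the clip and two 5 mm bolt heads at x -68, y -50 and +50). +x points past the pin to a black rubber roller (x 67 to 97, top 72 mm above the bench).
- pin_neck (a point): point on the upright steel pin's axis at deck level (40 mm above the bench). Here the pin has its neck (groove), 16 mm diameter, up to 7.5 mm above the deck; over it the head, 21 mm diameter, up to 16.5 mm above the deck. Axes of the stand.
- clip: loose dark steel split clip flat on the deck, 5 mm thick, 24 g. Origin: underside, centre of its throat, which lies on the pin's axis when home (about 1 mm play). +x points out of its mouth, turned towards the pin within about 0.5 rad. Sides at y -16 and +16 mm; two sprung legs with flared lead-ins to x = 25 mm; they part from a 10 mm gap to pass the neck, then close behind it.
- clip_back (a point): middle of the clip's flat back edge (26 mm wide), at x = -15 mm, z = 2.5 mm in the clip's frame; clip axes. Push here along +x: snapping on takes about 5 to 18 N. Pushed from well askew it jams: take its back between the prongs in line with it, then turn it to the pin while pushing.
- fork: loose fork tool, about 130 g, flat on the pad. Origin: underside, below its balance point. +x from handle to prongs. Wooden handle 22 mm wide, 24 mm high, x -104 to +14 mm; brass ferrule to 24 mm; flat steel head 7 mm thick (z 0 to 7), 52 mm wide: pushing face at x = 85 mm between two prongs that reach x = 97 mm, 37 mm apart inside at the root and slightly flared, so the clip's back fits between.
- fork_mouth (a point): middle of the fork's pushing face: x = 85 mm, z = 3.5 mm in the fork's frame; fork axes.
- pad: fixed grey felt pad on the bench, 300 mm (x) by 160 mm (y), 4 mm thick; origin at the centre of its underside (bench level).
- heel_a: white plastic D-shaped heel block, 56 x 50 x 22 mm; bystander; origin under its centre
- heel_b: same heel block; bystander; origin under its centre
- heel_c: same heel block; bystander; origin under its centre
- jar: amber glass jar with steel cap, 60 mm across, 75 mm tall; bystander; origin under its centre
- washer: plain closed steel washer, 28 mm across, 4 mm thick, lying on the deck beside the pin; bystander; origin under its centre
- brush: glue brush lying on the bench; bystander
- shank_a: black plastic strip, 130 x 24 x 5 mm; bystander; origin under its centre
- shank_b: same black strip; bystander; origin under its centre
There are look-alikes about, which are no part of the job. What is shaped like the stand but orange is not meant. What is shaped like the fork but pink is not meant.

How it is judged (in metres and radians):
On the way, in this order (a step that is already met when the one before it is completed fails the run):
1. the fork is picked up off the pad (height (world z) of fork above 0.03 m), for 0.1 s.
2. the clip is home on the pin's neck (within 3 mm of its axis) while the fork's pushing face is at the clip's back (horizontal distance between clip and pin_neck below 0.003 m and z of clip in the frame of pin_neck between -0.003 and 0.003 m and angle between clip's own z axis and vertical below 0.15 rad and horizontal distance between fork_mouth and clip below 0.03 m), for 0.1 s.
At the end, for the whole second after the job is handed in: The clip lies flat on the deck with its throat centre within 3 mm of the pin's axis, at rest; the fork lies flat and at rest on the felt pad, its balance point over the pad (horizontal distance between clip and pin_neck below 0.003 m and z of clip in the frame of pin_neck between -0.003 and 0.003 m and angle between each of clip, fork's own z axis and vertical below 0.15 rad and x of fork in the frame of pad between -0.15 and 0.15 m and y of fork in the frame of pad between -0.08 and 0.08 m and height (world z) of fork below 0.012 m and height (world z) of fork_mouth below 0.016 m and linear speed of each of fork, clip below 0.02 m/s); the robot touches nothing.
It fails at once if the gripper or arm touches the clip (contact force between any of the fingers, the arm and clip above 0.3 N).
It fails at once if a bystander is shifted by more than 40 mm (distance of any of heel_a, heel_b, heel_c, jar, washer, brush, shank_a, shank_b from where it was at the start of the episode above 0.04 m).
It also fails if it takes over 54 s, if anything falls off the work surface, if the arm or the gripper's body presses on something with over 40 N, if the wrist force passes 120 N, or if a joint passes its speed limit or range.

## Working session

There is one attempt and no reset: what is moved stays moved. The work goes in short steps, Python scripts to look and compute and a tool call to move; the robot and the scene stay as the last step left them, time stands still between calls to the robot, and variables do not carry over. Pictures are saved under pics/ and viewed, at most 10 in all, crops included, and the job is handed in when it is done.

Besides the shell and the picture viewer there is one more tool, called as name([rows], argument=value, ...), one row to a line, values as JSON. step_arm: Moves the arm, as the interface text tells. Its arguments: {"type":"object","properties":{"fingers":{"type":"array","items":{"type":"number"}},"travel":{"type":"array","items":{"type":"array","items":{"type":"number"}}},"twist":{"type":"array","items":{"type":"number"}},"force":{"type":"number"}},"required":["fingers","travel","twist"]}

```bash
mkdir -p pics; ls
cat > h.py <<'E'
import numpy as np, cv2
from rig import monitor, optics, models
def proj(cam,cal=None):
    c=cal or optics.get_calibration(cam); f=200/np.tan(np.radians(c["vertical_fov"])/2)
    return c,f
def ray(cam,uv,cal=None):
    c,f=proj(cam,cal); T=np.array(c["world_from_camera"])
    d=np.array([(uv[0]-c["cx"])/f,-(uv[1]-c["cy"])/f,-1.])
    return T[:3,3],T[:3,:3]@d
def atz(cam,uv,z,cal=None):
    o,d=ray(cam,uv,cal); return o+d*(z-o[2])/d[2]
def atd(cam,uv,dep,cal=None):
    o,d=ray(cam,uv,cal); return o+d*dep
def pix(cam,p,cal=None):
    c,f=proj(cam,cal); T=np.linalg.inv(np.array(c["world_from_camera"]))
    q=T[:3,:3]@np.array(p)+T[:3,3]; return np.array([c["cx"]+f*q[0]/-q[2], c["cy"]+f*q[1]/q[2]])
E
python3 - <<'E'
from h import *
print({k:v for k,v in monitor.observe().items()})
for n in("top","side"):
    im,d=optics.get_image(n); cv2.imwrite(f"pics/{n}0.png",im); np.save(f"{n}0.npy",d)
    print(n,optics.get_calibration(n))
    for q in("stand","fork","clip","pad","pin_neck","fork_mouth","clip_back"):
        for r in models.landmark_of(n,q):
            u=np.array(r["point"]);print(q,u.round(1),round(r["confidence"],2))
E
```

```text
pics
{'time_s': 0.0, 'q': array([ 6.14605464e+01,  2.18402708e+01,  7.43873140e+01, -9.18787690e-04,
        8.38580043e+01, -1.23353798e+01]), 'qvel': array([ 0.02429107, -0.01625836, -0.10715276, -0.07429269,  0.02373363,
       -0.13132552]), 'joint_efforts': array([ 2.41075519e-03, -4.48459697e+01, -2.31280249e+01, -7.66015160e-05,
        4.75862733e-03, -1.00290822e-05]), 'position': array([0.1533328 , 0.52786956, 0.23070345]), 'tool_rot': array([[-9.60274223e-01,  2.79057212e-01, -6.99682637e-04],
       [ 2.79057924e-01,  9.60273364e-01, -1.31991344e-03],
       [ 3.03555234e-04, -1.46273084e-03, -9.99998884e-01]]), 'ft_force': array([0.05432244, 0.13358045, 0.76604649]), 'wrist_torque': array([0.01041913, 0.00355006, 0.0329942 ]), 'gripper_force': 0.0, 'grip_width': 0.08521817877375899}
top {'vertical_fov': 42.682628884985846, 'cx': 322.56010597423267, 'cy': 199.2486432630173, 'world_from_camera': array([[ 0.01121009,  0.98406639, -0.17744766,  0.25487646],
       [-0.99988169,  0.00916222, -0.01235595,  0.01946868],
       [-0.01053326,  0.17756517,  0.98405267,  1.49268888
[... 379 characters left out ...]
_back [302.3 169.1] 0.49
side {'vertical_fov': 51.75012113267883, 'cx': 322.37965669500346, 'cy': 204.93890228201278, 'world_from_camera': array([[ 0.9403359 ,  0.25332596, -0.2271439 ,  0.21322766],
       [-0.34001174,  0.67477724, -0.65503259, -0.87956332],
       [-0.01266523,  0.69318225,  0.72065106,  1.05422824],
       [ 0.        ,  0.        ,  0.        ,  1.        ]])}
stand [352.5 190.8] 0.76
stand [236.3 147.5] 0.59
fork [447.8 328.1] 0.97
fork [332.8 277.8] 0.79
clip [341.6 186.2] 0.47
pad [333.1 284.5] 0.87
pin_neck [235.4 139. ] 0.75
pin_neck [349.4 182.8] 0.56
pin_neck [422.7 264. ] 0.41
fork_mouth [359.4 265.3] 0.81
fork_mouth [418.  328.7] 0.7
clip_back [341.  188.6] 0.5
```

View pics/top0.png

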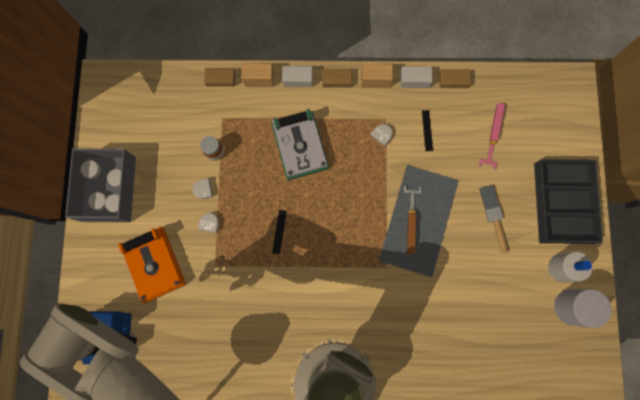

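View pics/side0.png

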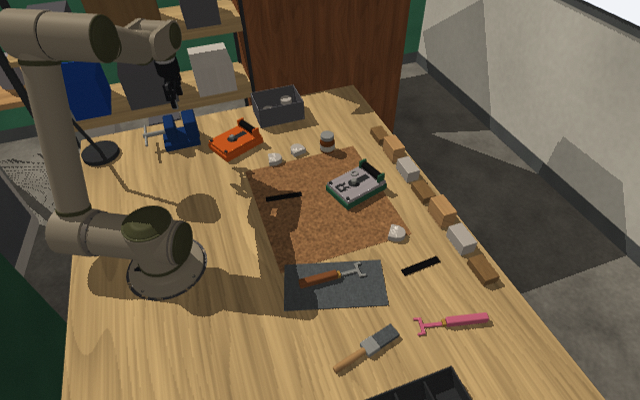

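Top view: stands are the green one (302,150) and the orange one (150,265, wrong). Forks are the wooden one on the pad (412,220) and the pink one (495,135, wrong). I choose the green stand and the wooden fork. Washer and clip are both on the green deck. Next I compute positions.

Run:
```python
from h import *
for nm,u,v,z in(("fork",(410.8,219.3),(332.8,277.8),.012),("mouth",(415.3,190.7),(359.4,265.3),.008),("pin",(298.3,146.9),(349.4,182.8),.045),("clip",(301.6,161.7),(341.6,186.2),.042),("pad",(414.6,221.5),(333.1,284.5),.004)):
    print(nm,atz("top",u,z).round(3),atz("side",v,z).round(3))
c=optics.get_calibration("wrist");s=monitor.observe();T=np.array(c["world_from_camera"]);R=s["tool_rot"]
print(c["vertical_fov"],c["cx"],c["cy"],(R.T@(T[:3,3]-s["position"])).round(4));print((R.T@T[:3,:3]).round(3))
a=cv2.imread("pics/top0.png")
A=cv2.resize(a[100:190,260:350],(540,540),interpolation=cv2.INTER_CUBIC)
cv2.imwrite("pics/c1.png",A)
```

```text
fork [ 0.465 -0.22   0.012] [ 0.468 -0.228  0.012]
mouth [ 0.551 -0.235  0.008] [ 0.562 -0.211  0.008]
pin [0.671 0.11  0.045] [0.659 0.107 0.045]
clip [0.627 0.1   0.042] [0.628 0.103 0.042]
pad [ 0.46  -0.232  0.004] [ 0.462 -0.246  0.004]
60.2466931324341 317.7323770488091 201.72364627537516 [ 0.0666 -0.0011 -0.1425]
[[ 0.001  0.965  0.263]
 [ 1.    -0.001 -0.   ]
 [-0.     0.263 -0.965]]
```

View pics/c1.png

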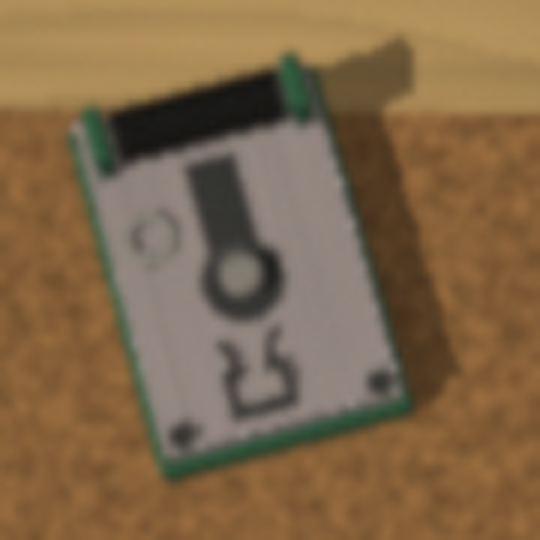

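The crop shows the clip, a C with its mouth up, around (262,385). Its back is at (265,412), the pin head at (240,275), and the washer, a closed ring, at (155,238). This is the right stand: green rim, bare deck. I plan a wrist look.

```bash
cat > plan.py <<'E'
from h import *
import sys,json
def plan(x,y,z,yaw,n=None,s=None):
    s=s or monitor.observe(); R=s["tool_rot"]; p=s["position"]
    y0=np.degrees(np.arctan2(R[1,0],R[0,0])); d=np.array([x,y,z])-p
    dy=(yaw-y0+180)%360-180
    n=n or int(max(np.ceil(np.linalg.norm(d)/.055),np.ceil(abs(dy)/9.5),1))
    print("from",p.round(4),round(y0,2),"n",n)
    tw=round(-dy/180/n,4); rows=[]; a=y0
    for i in range(n):
        t=np.radians(a); X=[np.cos(t),np.sin(t),0]; Y=[np.sin(t),-np.cos(t),0]
        rows.append([round(float(v)*10/n,3) for v in(d@X,d@Y,-d[2])]); a-=tw*180
    for i in range(0,n,10): print(json.dumps(rows[i:i+10]),[tw]*len(rows[i:i+10]))
if __name__=="__main__": plan(*map(float,sys.argv[1:5]),n=int(sys.argv[5]) if len(sys.argv)>5 else None)
E
python3 plan.py .58 .09 .22 12
```

```text
from [0.1535 0.5281 0.2313] 163.79 n 16
[[-0.332, -0.189, 0.007], [-0.359, -0.131, 0.007], [-0.376, -0.07, 0.007], [-0.382, -0.007, 0.007], [-0.378, 0.056, 0.007], [-0.364, 0.117, 0.007], [-0.339, 0.176, 0.007], [-0.306, 0.229, 0.007], [-0.264, 0.276, 0.007], [-0.215, 0.316, 0.007]] [np.float64(0.0527), np.float64(0.0527), np.float64(0.0527), np.float64(0.0527), np.float64(0.0527), np.float64(0.0527), np.float64(0.0527), np.float64(0.0527), np.float64(0.0527), np.float64(0.0527)]
[[-0.16, 0.347, 0.007], [-0.1, 0.369, 0.007], [-0.038, 0.38, 0.007], [0.025, 0.381, 0.007], [0.088, 0.372, 0.007], [0.148, 0.352, 0.007]] [np.float64(0.0527), np.float64(0.0527), np.float64(0.0527), np.float64(0.0527), np.float64(0.0527), np.float64(0.0527)]
```

step_arm([
  [-0.33,-0.19,0.01],
  [-0.36,-0.13,0.01],
  [-0.38,-0.07,0.01],
  [-0.38,-0.01,0.01],
  [-0.38,0.06,0.01],
  [-0.36,0.12,0.01],
  [-0.34,0.18,0.01],
  [-0.31,0.23,0.01],
  [-0.26,0.28,0.01],
  [-0.22,0.32,0.01],
], fingers=[-1,-1,-1,-1,-1,-1,-1,-1,-1,-1], twist=[0.053,0.053,0.053,0.053,0.053,0.053,0.053,0.053,0.053,0.053])

```text
time_s: 2.05
position: [0.4214, 0.2519, 0.2214]
tool_rot: [[0.373, 0.928, 0.0], [0.928, -0.373, 0.0], [0.0, 0.0, -1.0]]
ft_force: [0.5, -0.6, 0.8]
grip_width: 0.0853
gripper_force: 0.0
```

step_arm([
  [-0.16,0.35,0],
  [-0.1,0.37,0],
  [-0.04,0.38,0],
  [0.03,0.38,0],
  [0.09,0.37,0],
  [0.15,0.35,0],
  [0,0,0],
  [0,0,0],
], fingers=[-1,-1,-1,-1,-1,-1,-1,-1], twist=[0.053,0.053,0.053,0.053,0.053,0.053,0,0])

```text
time_s: 3.05
position: [0.5789, 0.0878, 0.2212]
tool_rot: [[0.981, 0.195, -0.001], [0.195, -0.981, 0.0], [-0.0, -0.0, -1.0]]
ft_force: [-0.6, 0.4, 0.4]
grip_width: 0.0852
gripper_force: 0.0
```

Run:
```python
from h import *
s=monitor.observe();print(s["position"],s["tool_rot"].round(3).tolist(),s["time_s"])
cal=optics.get_calibration("wrist");im,d=optics.get_image("wrist")
cv2.imwrite("pics/w1.png",im);np.savez("w1.npz",d=d,T=cal["world_from_camera"])
for q in("pin_neck","clip","clip_back","stand","washer"):
    for r in models.landmark_of("wrist",q): print(q,np.round(r["point"],1),round(r["confidence"],2),atz("wrist",r["point"],.0425,cal).round(4))
```

```text
[0.57894273 0.08784647 0.22122638] [[0.981, 0.195, -0.001], [0.195, -0.981, 0.0], [-0.0, -0.0, -1.0]] 3.05
pin_neck [319.2  71.6] 0.94 [0.6741 0.1045 0.0425]
clip [316.6 132. ] 0.77 [0.6227 0.0966 0.0425]
clip_back [315.6 148.4] 0.81 [0.6078 0.0946 0.0425]
stand [317.6  75.1] 0.97 [0.671  0.1053 0.0425]
stand [271.7  37.1] 0.53 [0.6933 0.1498 0.0425]
washer [273.6  37.8] 0.72 [0.6931 0.1481 0.0425]
washer [52.2 29. ] 0.58 [0.6631 0.3337 0.0425]
```

View pics/w1.png

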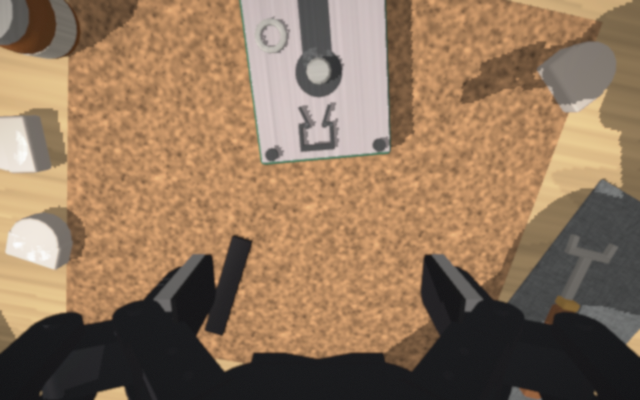

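The wrist view shows the clip at (318,130) with its back at (318,150), its mouth up to the pin (319,71), and the washer at (273,36). The fork is at the right (590,255). I refine by depth and mask.

Run:
```python
from h import *
z=np.load("w1.npz");d=z["d"];cal=optics.get_calibration("wrist");cal["world_from_camera"]=z["T"]
P=lambda u,v:atd("wrist",(u,v),d[v,u],cal).round(4)
for n,u,v in(("deck",285,110),("deckR",360,100),("pinhead",318,70),("disc",300,80),("disc2",335,85),("slot",316,25),("cork",300,220),("clipbk",318,149),("washer",262,35),("bolt",380,144)): print(n,P(u,v))
A=lambda p,h=.04:atz("wrist",p,h,cal)
c=[A(p) for p in((243,0),(262,162),(389,152),(385,0))]
for a,b in((1,0),(2,3),(2,1)):
    e=c[a]-c[b];print("edge",a,b,np.degrees(np.arctan2(-e[1],-e[0])).round(2),np.linalg.norm(e).round(4))
print([x.round(4).tolist() for x in c])
r=models.trace("wrist","clip");
im=cv2.imread("pics/w1.png")
g=im.max(2);m=np.zeros_like(g);m[100:155,290:345]=(g[100:155,290:345]<95)
n,l,st,ce=cv2.connectedComponentsWithStats(m);k=1+np.argmax(st[1:,4])
for name,mm in(("dark",l==k),("net",r[0]["mask"] if r else l==k)):
    v,u=np.nonzero(mm);W=np.array([A((a,b),.0435)[:2] for a,b in zip(u,v)])
    q=cv2.minAreaRect((W*1000).astype(np.float32));print(name,len(u),q,W.mean(0).round(4))
    print(np.c_[[u[v==b].min() for b in np.unique(v)],[u[v==b].max() for b in np.unique(v)],np.unique(v)].tolist())
cv2.imwrite("pics/w1c.png",cv2.resize(im[20:180,230:410],None,fx=4,fy=4,interpolation=cv2.INTER_CUBIC)[:600])
```

```text
deck [0.6361 0.1285 0.0403]
deckR [0.6579 0.0637 0.0394]
pinhead [0.6738 0.1055 0.0559]
disc [0.664  0.1198 0.0415]
disc2 [0.666  0.0886 0.0411]
slot [0.7105 0.1146 0.0399]
cork [0.5226 0.0956 0.0008]
clipbk [0.608  0.0924 0.0446]
washer [0.6938 0.1587 0.0396]
bolt [0.6235 0.0375 0.0443]
edge 1 0 15.54 0.1371
edge 2 3 15.86 0.1277
edge 2 1 105.78 0.1197
[[0.7172, 0.1784, 0.04], [0.5852, 0.1417, 0.04], [0.6177, 0.0266, 0.04], [0.7405, 0.0615, 0.04]]
dark 258 ((618.7352905273438, 95.89352416992188), (22.654802322387695, 30.102907180786133), 11.932693481445312) [0.6144 0.0953]
[[303, 303, 124], [300, 304, 125], [300, 332, 126], [300, 332, 127], [300, 332, 128], [300, 332, 129], [300, 332, 130], [300, 332, 131], [300, 333, 132], [301, 333, 133], [301, 333, 134], [301, 333, 135], [301, 333, 136], [301, 333, 137], [301, 333, 138], [301, 333, 139], [301, 333, 140], [301, 333, 141], [301, 333, 142], [301, 333, 143], [302, 333, 144], [302, 333, 145], [302, 333, 146], [302, 333, 147], [302, 326, 148], [302, 313, 149]]
net 663 ((625.9931030273438, 98.418212890625), (40.1228141784668, 32.0666732
[... 163 characters left out ...]
0], [299, 328, 111], [300, 328, 112], [300, 328, 113], [301, 327, 114], [302, 327, 115], [302, 327, 116], [303, 326, 117], [303, 326, 118], [303, 326, 119], [304, 327, 120], [304, 331, 121], [303, 332, 122], [299, 332, 123], [298, 332, 124], [298, 332, 125], [298, 332, 126], [298, 333, 127], [298, 333, 128], [298, 333, 129], [298, 333, 130], [298, 333, 131], [299, 333, 132], [299, 333, 133], [299, 333, 134], [299, 333, 135], [299, 333, 136], [299, 333, 137], [299, 333, 138], [299, 333, 139], [299, 333, 140], [299, 333, 141], [299, 334, 142], [300, 334, 143], [300, 334, 144], [300, 334, 145], [300, 334, 146], [300, 334, 147], [300, 334, 148], [300, 331, 149], [301, 316, 150], [302, 303, 151]]
```

View pics/w1c.png

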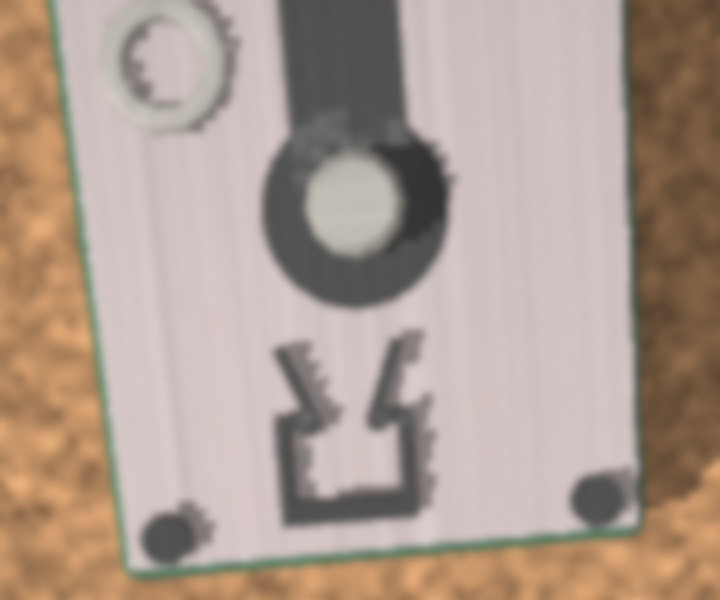

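The deck crop confirms the layout: clip parallel to the stand at yaw ≈15.7°, back at ≈(.607,.093), pin at ≈(.674,.105). Next I look at the fork.

```bash
python3 plan.py .40 -.225 .23 0 8
```

```text
from [0.5791 0.0879 0.2215] 11.21 n 8
[[-0.296, 0.34, -0.011], [-0.287, 0.347, -0.011], [-0.279, 0.354, -0.011], [-0.27, 0.361, -0.011], [-0.261, 0.367, -0.011], [-0.252, 0.374, -0.011], [-0.243, 0.38, -0.011], [-0.233, 0.386, -0.011]] [np.float64(0.0078), np.float64(0.0078), np.float64(0.0078), np.float64(0.0078), np.float64(0.0078), np.float64(0.0078), np.float64(0.0078), np.float64(0.0078)]
```

step_arm([
  [-0.3,0.34,-0.01],
  [-0.29,0.35,-0.01],
  [-0.28,0.35,-0.01],
  [-0.27,0.36,-0.01],
  [-0.26,0.37,-0.01],
  [-0.25,0.37,-0.01],
  [-0.24,0.38,-0.01],
  [-0.23,0.39,-0.01],
  [0,0,0],
  [0,0,0],
], fingers=[-1,-1,-1,-1,-1,-1,-1,-1,-1,-1], twist=[0.008,0.008,0.008,0.008,0.008,0.008,0.008,0.008,0,0])

```text
time_s: 4.65
position: [0.3994, -0.2246, 0.2294]
tool_rot: [[1.0, -0.006, 0.0], [-0.006, -1.0, 0.0], [0.0, -0.0, -1.0]]
ft_force: [-0.5, -0.1, 0.4]
grip_width: 0.0854
gripper_force: 0.0
```

Run:
```python
from h import *
s=monitor.observe();print(s["position"],s["tool_rot"][:2,0],s["time_s"])
cal=optics.get_calibration("wrist");im,d=optics.get_image("wrist")
cv2.imwrite("pics/w2.png",im);np.savez("w2.npz",d=d,T=cal["world_from_camera"])
for q,h in(("fork",.004),("fork_mouth",.0075),("pad",0)):
    for r in models.landmark_of("wrist",q): print(q,np.round(r["point"],1),round(r["confidence"],2),atz("wrist",r["point"],h,cal).round(4))
r=models.trace("wrist","fork")
for k in r: print(k["point"],k["confidence"],k["mask"].sum())
np.save("fm.npy",r[0]["mask"])
```

```text
[ 0.39937265 -0.22463051  0.22937795] [ 0.99998108 -0.00614946] 4.65
fork [319.2 103.3] 0.7 [ 0.4702 -0.2276  0.004 ]
fork_mouth [321.9  15.8] 0.76 [ 0.5506 -0.2305  0.0075]
pad [335.8 108.8] 0.76 [ 0.4647 -0.2449  0.    ]
[315.8, 115.7] 0.71 3877
```

View pics/w2.png

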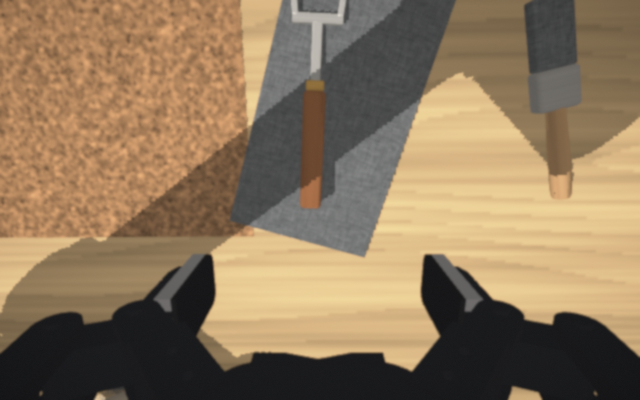

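The wooden fork lies on the pad: handle end (311,207), ferrule (315,85), face (319,20). I fit its axis.

Run:
```python
from h import *
z=np.load("w2.npz");d=z["d"];cal=optics.get_calibration("wrist");cal["world_from_camera"]=z["T"]
im=cv2.imread("pics/w2.png").astype(int)
w=np.zeros((400,640),bool);w[60:225,280:350]=True
P=[]
V,U=np.nonzero(w&(d>0))
for u,v in zip(U,V):
    p=atd("wrist",(u,v),d[v,u],cal)
    if .022<p[2]<.034:P.append(p)
P=np.array(P)*1000;print(len(P),np.median(P[:,2]))
q=cv2.minAreaRect(P[:,:2].astype(np.float32));print(q,P.mean(0))
# bars by x: mid y
for a in range(350,500,15):
    s=P[abs(P[:,0]-a)<5]
    if len(s):print(a,s[:,1].min().round(1),s[:,1].max().round(1),((s[:,1].min()+s[:,1].max())/2).round(1))
print("x ext",P[:,0].min(),P[:,0].max())
for n,u,v,h in(("faceL",298,19,.011),("faceR",344,20,.011),("rootL",293,11,.011),("rootR",345,12,.011),("endL",301,207,.028),("endR",321,208,.028),("ferL",305,82,.026),("ferR",324,82,.026)):
    print(n,atz("wrist",(u,v),h,cal).round(4))
for u,v in((319,17),(316,50),(312,150),(260,180)):print(atd("wrist",(u,v),d[v,u],cal).round(4))
cv2.imwrite("pics/w2c.png",cv2.resize(im[:110,270:370].astype(np.uint8),None,fx=5,fy=5,interpolation=cv2.INTER_CUBIC))
```

```text
2551 27.486263545015042
((423.7189025878906, -219.76177978515625), (22.003341674804688, 117.3441162109375), 87.21640014648438) [ 426.43581128 -219.922625     27.33720418]
365 -227.9 -207.0 -217.5
380 -228.0 -207.1 -217.5
395 -229.0 -207.4 -218.2
410 -230.1 -208.7 -219.4
425 -230.1 -208.9 -219.5
440 -231.2 -210.3 -220.7
455 -232.2 -210.5 -221.3
470 -233.2 -211.8 -222.5
485 -232.2 -213.0 -222.6
x ext 365.49979912905434 482.2860164316374
faceL [ 0.5472 -0.2078  0.011 ]
faceR [ 0.5461 -0.2515  0.011 ]
rootL [ 0.554  -0.2032  0.011 ]
rootR [ 0.5529 -0.2523  0.011 ]
endL [ 0.3665 -0.2082  0.028 ]
endR [ 0.3653 -0.2289  0.028 ]
ferL [ 0.4894 -0.2141  0.026 ]
ferR [ 0.4893 -0.2322  0.026 ]
[ 0.549  -0.2278  0.0101]
[ 0.5196 -0.2247  0.0124]
[ 0.4253 -0.2202  0.028 ]
[ 0.3906 -0.163   0.0048]
```

View pics/w2c.png

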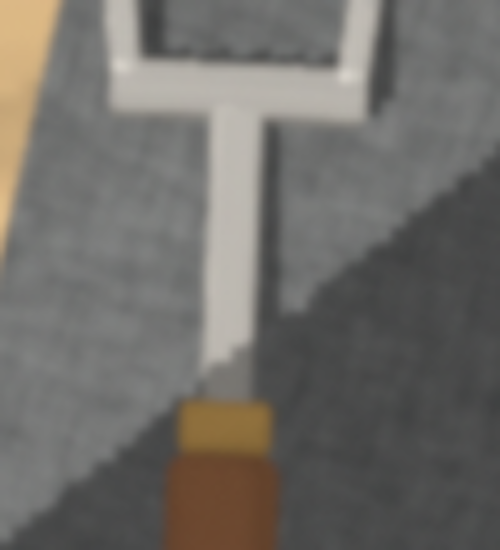

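```bash
python3 plan.py .4686 -.2220 .05 -2.8 5
```

```text
from [ 0.3996 -0.2243  0.2293] -0.28 n 5
[[0.138, -0.005, 0.359], [0.138, -0.007, 0.359], [0.138, -0.008, 0.359], [0.138, -0.009, 0.359], [0.138, -0.01, 0.359]] [np.float64(0.0028), np.float64(0.0028), np.float64(0.0028), np.float64(0.0028), np.float64(0.0028)]
```

step_arm([
  [0.138,-0.005,0.36],
  [0.138,-0.007,0.36],
  [0.138,-0.008,0.36],
  [0.138,-0.009,0.36],
  [0.138,-0.01,0.355],
  [0,0,0.22],
  [0,0,0.2],
  [0,0,0],
], fingers=[-1,-1,-1,-1,-1,-1,-1,-1], twist=[0.003,0.003,0.003,0.003,0.002,0,0,0])

```text
time_s: 5.9
position: [0.4681, -0.2221, 0.0068]
tool_rot: [[0.999, -0.049, -0.002], [-0.049, -0.999, 0.002], [-0.002, -0.002, -1.0]]
ft_force: [0.6, 0.0, 0.2]
grip_width: 0.0853
gripper_force: 0.0
```

step_arm([
  [0,0,0],
  [0,0,0],
  [0,0,0],
  [0,0,0],
  [0,0,0],
  [0,0,0],
  [0,0,0],
], fingers=[1,1,1,1,1,1,1], twist=[0,0,0,0,0,0,0], force=80)

```text
time_s: 6.78
position: [0.4685, -0.223, 0.0085]
tool_rot: [[0.999, -0.05, 0.001], [-0.05, -0.999, -0.001], [0.001, 0.001, -1.0]]
ft_force: [-1.2, 1.1, 5.6]
grip_width: 0.0202
gripper_force: 79.3
```

step_arm([
  [0,0,-0.2],
  [0,0,-0.4],
  [0,0,-0.5],
  [0,0,0],
  [0,0,0],
], fingers=[1,1,1,1,1], twist=[0,0,0,0,0])

```text
time_s: 7.4
position: [0.4679, -0.2225, 0.1172]
tool_rot: [[0.999, -0.05, -0.001], [-0.05, -0.999, 0.001], [-0.001, -0.001, -1.0]]
ft_force: [-0.2, -0.1, -1.7]
grip_width: 0.0206
gripper_force: 78.5
```

Run:
```python
from h import *
s=monitor.observe();print(s["position"],s["tool_rot"].round(4).tolist(),s["grip_width"])
cal=optics.get_calibration("wrist");im,d=optics.get_image("wrist")
cv2.imwrite("pics/w3.png",im);np.savez("w3.npz",d=d,T=cal["world_from_camera"])
R=s["tool_rot"];p0=s["position"]
for q in("fork","fork_mouth"):
    for r in models.landmark_of("wrist",q): print(q,np.round(r["point"],1),round(r["confidence"],2))
# near-depth points -> tool frame
V,U=np.nonzero((d>.08)&(d<.17))
W=np.array([R.T@(atd("wrist",(u,v),d[v,u],cal)-p0) for u,v in zip(U,V)])*1000
f=W[(W[:,0]>30)];print(len(f))
for x in range(30,104,6):
    k=f[abs(f[:,0]-x)<2]
    if len(k):print(x,"y",k[:,1].min().round(1),k[:,1].max().round(1),"z",np.median(k[:,2]).round(1))
c=f[abs(f[:,1])<8];print("face x",np.percentile(c[:,0],99),"tips",np.percentile(f[:,0],99.5))
print([ (s_,np.polyfit(*(f[(f[:,0]>75)&(f[:,0]<84)&(s_*f[:,1]>0)][:,[1,2]].T),1)) for s_ in(1,)])
```

```text
[ 0.4678686  -0.22253672  0.11715422] [[0.9987, -0.0503, -0.001], [-0.0503, -0.9987, 0.0008], [-0.001, -0.0007, -1.0]] 0.020565332477010912
fork [319.  255.2] 0.89
fork_mouth [321.7  60.4] 0.64
fork_mouth [347.8 196.9] 0.22
7330
30 y -4.0 5.8 z -2.1
36 y -3.9 5.7 z -2.2
42 y -3.8 5.7 z -2.2
48 y -3.8 5.6 z -2.2
54 y -3.7 5.6 z -2.3
60 y -3.7 5.9 z -2.2
66 y -4.0 5.9 z -2.2
72 y -4.0 5.8 z -2.2
78 y -23.6 25.5 z -2.2
84 y -23.8 25.8 z -2.2
90 y -24.6 26.2 z -2.1
96 y -25.0 26.9 z -2.0
face x 83.85038635178884 tips 96.281616774673
[(1, array([ 0.00880957, -2.19715278]))]
```

View pics/w3.png

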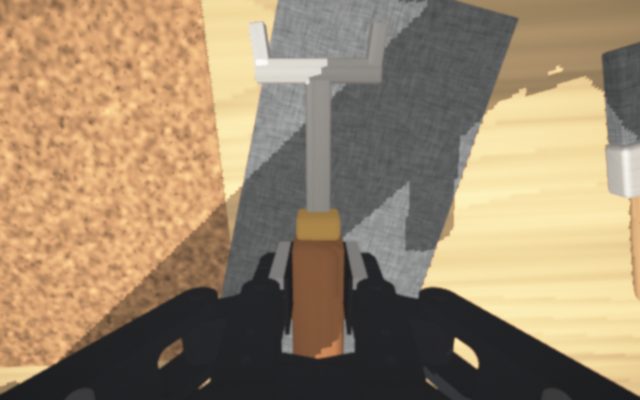

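The fork is held level and in line. Its face is about 84.5 mm ahead of the TCP (pixel 318,60), with its underside 4.7 mm below the TCP. I hover behind the clip.

```bash
python3 plan.py .4975 .063 .12 15.7 7
```

```text
from [ 0.4678 -0.2225  0.1165] -2.89 n 7
[[0.022, -0.41, -0.005], [0.041, -0.408, -0.005], [0.06, -0.406, -0.005], [0.078, -0.403, -0.005], [0.097, -0.398, -0.005], [0.116, -0.393, -0.005], [0.134, -0.388, -0.005]] [np.float64(-0.0148), np.float64(-0.0148), np.float64(-0.0148), np.float64(-0.0148), np.float64(-0.0148), np.float64(-0.0148), np.float64(-0.0148)]
```

step_arm([
  [0.022,-0.41,-0.005],
  [0.04,-0.41,-0.005],
  [0.06,-0.41,-0.005],
  [0.08,-0.4,-0.005],
  [0.1,-0.4,-0.005],
  [0.115,-0.39,-0.005],
  [0.135,-0.39,-0.005],
  [0,0,0],
  [0,0,0],
], fingers=[1,1,1,1,1,1,1,1,1], twist=[-0.015,-0.015,-0.015,-0.015,-0.015,-0.015,-0.014,0,0])

```text
time_s: 8.68
position: [0.4977, 0.063, 0.1207]
tool_rot: [[0.962, 0.273, -0.001], [0.273, -0.962, -0.0], [-0.001, -0.0, -1.0]]
ft_force: [-0.0, 0.3, -1.6]
grip_width: 0.0205
gripper_force: 78.7
```

Run:
```python
from h import *
s=monitor.observe();R=s["tool_rot"];p0=s["position"];print(p0.round(4),np.degrees(np.arctan2(R[1,0],R[0,0])),s["time_s"])
cal=optics.get_calibration("wrist");im,d=optics.get_image("wrist")
cv2.imwrite("pics/w4.png",im);np.savez("w4.npz",d=d,T=cal["world_from_camera"])
for q,h in(("clip",.04),("clip_back",.0425),("pin_neck",.04)):
    for r in models.landmark_of("wrist",q)[:2]: print(q,np.round(r["point"],1),round(r["confidence"],2),atz("wrist",r["point"],h,cal).round(4))
r=models.trace("wrist","clip")
for k in r[:2]:
    V,U=np.nonzero(k["mask"]);W=np.array([atz("wrist",(u,v),.045,cal)[:2] for u,v in zip(U,V)])
    print(len(U),k["confidence"],cv2.minAreaRect((W*1000).astype(np.float32)),V.min(),V.max())
```

```text
[0.4977 0.063  0.1207] 15.836561898272494 8.675
clip [173.7 245.6] 0.49 [0.4449 0.151  0.04  ]
clip_back [316.   21.8] 0.84 [0.6071 0.0942 0.0425]
pin_neck [173.2 244.4] 0.41 [0.4457 0.1515 0.04  ]
887 0.78 ((611.635009765625, 94.56949615478516), (12.343487739562988, 31.554216384887695), 15.871994018554688) 0 24
```

View pics/w4.png

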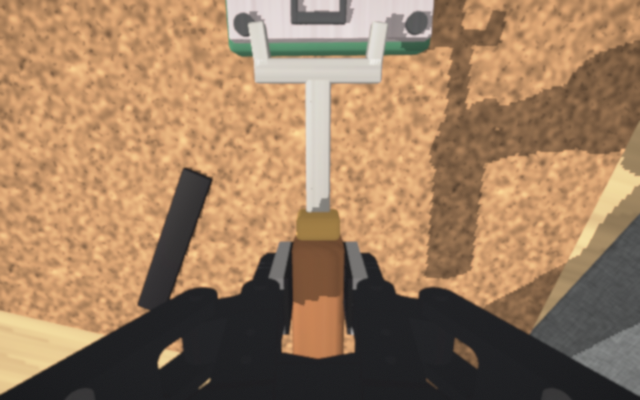

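Fork and clip are lined up: clip back centre at column 319.5, prongs centred at 317.5, equal yaw. I descend and slide the prongs around the clip.

step_arm([
  [0,0,0.3],
  [0,0,0.3],
  [0,0,0.1],
  [0,0,0.04],
  [0,0,0],
  [0,0,0],
], fingers=[1,1,1,1,1,1], twist=[0,0,0,0,0,0])

```text
time_s: 9.68
position: [0.4984, 0.0632, 0.0481]
tool_rot: [[0.962, 0.273, 0.002], [0.273, -0.962, -0.0], [0.001, 0.001, -1.0]]
ft_force: [0.4, 0.6, -1.6]
grip_width: 0.0201
gripper_force: 78.7
```

step_arm([
  [0.05,0,0.01],
  [0.05,0,0],
  [0.05,0,0],
  [0.04,0,0],
  [0.03,0,0],
  [0,0,0],
  [0,0,0],
], fingers=[1,1,1,1,1,1,1], twist=[0,0,0,0,0,0,0])

```text
time_s: 10.55
position: [0.5189, 0.0692, 0.0463]
tool_rot: [[0.962, 0.273, -0.0], [0.273, -0.962, -0.0], [-0.0, -0.0, -1.0]]
ft_force: [-0.3, 0.6, -1.9]
grip_width: 0.0205
gripper_force: 78.7
```

Run:
```python
from h import *
s=monitor.observe();R=s["tool_rot"];p0=s["position"];print(p0.round(4),np.degrees(np.arctan2(R[1,0],R[0,0])),s["time_s"],s["ft_force"])
cal=optics.get_calibration("wrist");im,d=optics.get_image("wrist")
np.savez("w5.npz",d=d,T=cal["world_from_camera"],im=im)
cv2.imwrite("pics/w5.png",cv2.resize(im[:110,230:410],None,fx=4,fy=4,interpolation=cv2.INTER_CUBIC))
T=lambda u,v:(R.T@(atd("wrist",(u,v),d[v,u],cal)-p0)*1000).round(1)
for u,v in((318,70),(260,68),(376,68),(318,40),(318,20)):print((u,v),T(u,v))
```

```text
[0.5189 0.0692 0.0463] 15.839020092285509 10.55 [-0.28779703  0.62823059 -1.87659151]
(318, 70) [79.2  0.9 -3.7]
(260, 68) [ 80.1 -21.3  -2.1]
(376, 68) [80.1 23.  -2.6]
(318, 40) [90.6  0.9  1.6]
(318, 20) [98.5  0.9  5.8]
```

View pics/w5.png

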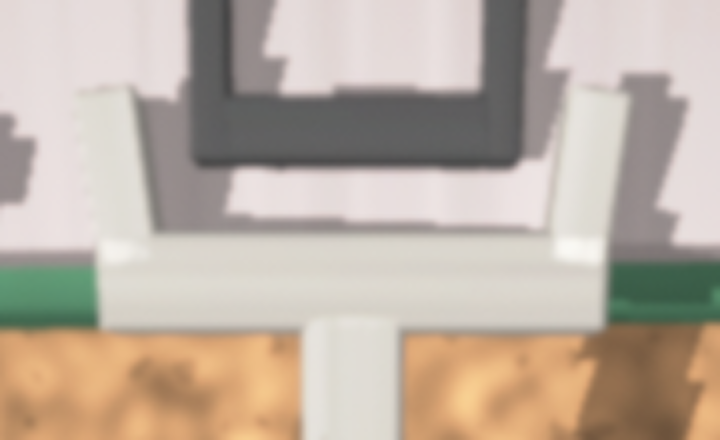

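The clip sits between the prongs, about centred (357 against 353 in the crop), with roughly 7 mm to the pushing face. I plan the push and turn.

```bash
cat > push.py <<'E'
from h import *
s=monitor.observe();R=s["tool_rot"];p=s["position"][:2];a0=np.degrees(np.arctan2(R[1,0],R[0,0]))
u=lambda a:np.array([np.cos(np.radians(a)),np.sin(np.radians(a))]);n=lambda a:np.array([np.sin(np.radians(a)),-np.cos(np.radians(a))])
m=(.0845,.0009)
o0=np.array([.6210,.0972]);pin=np.array([.6737,.105]);D=pin-o0;L=np.linalg.norm(D);af=np.degrees(np.arctan2(D[1],D[0]));print("L",L,"af",af,"a0",a0)
tcp=lambda o,a:o-u(a)*(.015+m[0])-n(a)*m[1]
adv=[0,.003,.006,.009,.012,.015,.018,.022,.026,.030,.034,.038,.041,.044,.047,.050,L,L+.002]
cur=p;a=a0
for k in adv:
    na=a0+(af-a0)*min(k/.016,1); t=tcp(o0+D/L*k,na); d=t-cur
    print(k.__round__(3),[round(float(d@u(a))*10,3),round(float(d@n(a))*10,3)],"tw",round((a-na)/180,4)); cur=t;a=na
E
python3 push.py
```

```text
L 0.053274102526462114 af 8.419088438418747 a0 15.833775677702437
0 [0.063, 0.0] tw 0.0
0.003 [0.03, -0.02] tw 0.0077
0.006 [0.03, -0.021] tw 0.0077
0.009 [0.03, -0.022] tw 0.0077
0.012 [0.03, -0.022] tw 0.0077
0.015 [0.03, -0.023] tw 0.0077
0.018 [0.03, -0.008] tw 0.0026
0.022 [0.04, 0.0] tw 0.0
0.026 [0.04, -0.0] tw 0.0
0.03 [0.04, 0.0] tw 0.0
0.034 [0.04, -0.0] tw 0.0
0.038 [0.04, 0.0] tw 0.0
0.041 [0.03, 0.0] tw 0.0
0.044 [0.03, 0.0] tw 0.0
0.047 [0.03, 0.0] tw 0.0
0.05 [0.03, 0.0] tw 0.0
0.053 [0.033, -0.0] tw 0.0
0.055 [0.02, -0.0] tw 0.0
```

step_arm([
  [0.04,0,0],
  [0.03,0,0],
  [0.03,-0.02,0],
  [0.03,-0.02,0],
  [0.03,-0.022,0],
  [0.03,-0.022,0],
  [0.03,-0.023,0],
  [0.03,-0.008,0],
  [0,0,0],
  [0,0,0],
], fingers=[1,1,1,1,1,1,1,1,1,1], twist=[0,0,0.0077,0.0077,0.0077,0.0077,0.0077,0.0026,0,0])

```text
time_s: 11.85
position: [0.5408, 0.0862, 0.0463]
tool_rot: [[0.989, 0.147, -0.0], [0.147, -0.989, 0.0], [-0.0, -0.0, -1.0]]
ft_force: [0.1, -0.8, -0.8]
grip_width: 0.0203
gripper_force: 78.7
```

Run:
```python
from h import *
s=monitor.observe();R=s["tool_rot"];p0=s["position"];print(p0.round(4),np.degrees(np.arctan2(R[1,0],R[0,0])),s["time_s"],s["ft_force"])
cal=optics.get_calibration("wrist");im,d=optics.get_image("wrist")
a=cv2.resize(im[:100,230:410],None,fx=3,fy=3,interpolation=cv2.INTER_CUBIC)
t,_=optics.get_image("top");b=cv2.resize(t[115:185,265:335],(540,540),interpolation=cv2.INTER_CUBIC)[:300]
b=cv2.resize(t[120:175,265:355],(540,330),interpolation=cv2.INTER_CUBIC)
cv2.imwrite("pics/w6.png",np.vstack([a,b[:290]]))
for r in models.landmark_of("top","clip")[:2]: print(r["point"],r["confidence"],atz("top",r["point"],.0425))
```

```text
[0.5408 0.0862 0.0463] 8.441965336279921 11.85 [ 0.11450186 -0.81657159 -0.75004619]
```

View pics/w6.png

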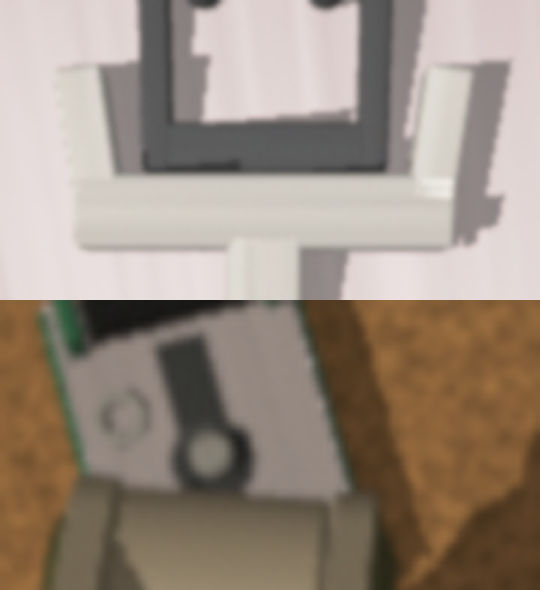

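The clip's back is flush against the pushing face and centred between the prongs. By my numbers the pin is straight ahead, 35 mm off. I've reached my picture allowance (slightly over), so from here I use numbers only. Pushing straight.

step_arm([
  [0.04,0,0],
  [0.04,0,0],
  [0.04,0,0],
  [0.04,0,0],
  [0.04,0,0],
  [0,0,0],
  [0,0,0],
], fingers=[1,1,1,1,1,1,1], twist=[0,0,0,0,0,0,0])

```text
time_s: 12.88
position: [0.5607, 0.0891, 0.0463]
tool_rot: [[0.989, 0.147, 0.0], [0.147, -0.989, 0.0], [0.0, 0.0, -1.0]]
ft_force: [0.2, 0.0, -1.2]
grip_width: 0.0204
gripper_force: 78.7
```

step_arm([
  [0.03,0,0],
  [0.03,0,0],
  [0,0,0],
], fingers=[1,1,1], twist=[0,0,0])

```text
time_s: 13.25
position: [0.5666, 0.09, 0.0462]
tool_rot: [[0.989, 0.147, -0.0], [0.147, -0.989, -0.0], [-0.0, -0.0, -1.0]]
ft_force: [-1.3, -0.0, -1.7]
grip_width: 0.0203
gripper_force: 78.7
```

step_arm([
  [0.03,0,0],
  [0,0,0],
], fingers=[1,1], twist=[0,0])

```text
time_s: 13.5
position: [0.5702, 0.0905, 0.0465]
tool_rot: [[0.989, 0.147, 0.001], [0.147, -0.989, 0.0], [0.001, 0.0, -1.0]]
ft_force: [0.1, -0.4, -1.9]
grip_width: 0.0205
gripper_force: 78.7
```

step_arm([
  [0.03,0,0],
  [0,0,0],
], fingers=[1,1], twist=[0,0])

```text
time_s: 13.75
position: [0.5729, 0.0909, 0.0464]
tool_rot: [[0.989, 0.147, 0.001], [0.147, -0.989, 0.0], [0.001, 0.0, -1.0]]
ft_force: [0.5, 0.2, -2.2]
grip_width: 0.0205
gripper_force: 78.7
```

step_arm([
  [0.02,0,0],
  [0,0,0],
], fingers=[1,1], twist=[0,0])

```text
time_s: 14.0
position: [0.5746, 0.0912, 0.0463]
tool_rot: [[0.989, 0.147, 0.0], [0.147, -0.989, -0.0], [0.0, 0.0, -1.0]]
ft_force: [0.2, 0.1, -1.7]
grip_width: 0.0205
gripper_force: 78.7
```

step_arm([
  [0.01,0,0],
  [0,0,0],
], fingers=[1,1], twist=[0,0])

```text
time_s: 14.25
position: [0.5755, 0.0913, 0.0463]
tool_rot: [[0.989, 0.147, 0.0], [0.147, -0.989, -0.0], [0.0, 0.0, -1.0]]
ft_force: [-0.4, 0.8, -1.9]
grip_width: 0.0204
gripper_force: 78.7
```

```bash
cat > chk.py <<'E'
from h import *
s=monitor.observe();R=s["tool_rot"];p0=s["position"];print(p0.round(4),s["time_s"])
cal=optics.get_calibration("wrist");im,d=optics.get_image("wrist");cv2.imwrite("pics/chk.png",im)
for q in("clip","clip_back","pin_neck"):
    for r in models.landmark_of("wrist",q)[:2]: print(q,np.round(r["point"],1),round(r["confidence"],2))
for u in(300,318,336):
    print(u,[(v,im[v,u].tolist(),(R.T@(atd("wrist",(u,v),d[v,u],cal)-p0)*1000).round(1)[[0,2]].tolist()) for v in range(0,76,4)])
for c in("top","side"):
    optics.get_image(c)
    for q in("clip","clip_back","pin_neck"):
        for r in models.landmark_of(c,q)[:2]: print(c,q,np.round(r["point"],1),round(r["confidence"],2),atz(c,r["point"],.0425).round(4))
E
python3 chk.py
```

```text
[0.5755 0.0913 0.0463] 14.25
clip_back [317.2  56.9] 0.94
pin_neck [316.3  18.3] 0.85
300 [(0, [189, 196, 200], [101.2, -10.3]), (4, [186, 194, 198], [100.4, -8.8]), (8, [189, 196, 201], [99.0, -9.5]), (12, [187, 195, 199], [97.7, -9.6]), (16, [189, 197, 202], [96.1, -10.8]), (20, [192, 200, 205], [95.2, -9.5]), (24, [189, 197, 201], [93.9, -9.4]), (28, [185, 193, 199], [92.6, -9.6]), (32, [181, 190, 194], [91.5, -8.5]), (36, [143, 150, 154], [90.9, -5.0]), (40, [85, 84, 85], [91.4, 5.7]), (44, [81, 80, 81], [89.4, 2.1]), (48, [84, 85, 85], [87.7, 0.7]), (52, [87, 87, 86], [86.7, 3.2]), (56, [65, 65, 66], [85.0, 1.3]), (60, [178, 185, 191], [83.0, -2.9]), (64, [183, 191, 196], [81.6, -2.3]), (68, [182, 191, 195], [80.3, -1.9]), (72, [186, 193, 198], [78.8, -2.1])]
318 [(0, [188, 194, 199], [101.4, -9.5]), (4, [187, 194, 199], [100.0, -10.2]), (8, [189, 196, 200], [98.8, -10.4]), (12, [188, 195, 200], [97.7, -9.6]), (16, [192, 200, 205], [96.2, -10.4]), (20, [192, 199, 204], [95.3, -9.2]), (24, [189, 195, 200], [93.7, -10.6]), (28, [189, 196, 200], [92.5, -10.4]), (32, [188, 195, 200]
[... 689 characters left out ...]
1, 134], [91.6, -8.4]), (36, [82, 85, 86], [92.9, 5.5]), (40, [57, 57, 56], [91.6, 6.8]), (44, [81, 80, 81], [89.3, 1.6]), (48, [84, 84, 84], [87.9, 1.9]), (52, [86, 86, 85], [86.4, 1.5]), (56, [84, 85, 85], [84.8, 0.3]), (60, [179, 186, 191], [83.0, -2.7]), (64, [182, 191, 194], [81.6, -2.4]), (68, [181, 188, 193], [80.3, -1.4]), (72, [184, 193, 198], [78.8, -2.4])]
top pin_neck [301.3 146.7] 0.96 [0.6725 0.1018 0.0425]
top pin_neck [149.6 269.6] 0.66 [0.3103 0.523  0.0425]
side clip [351.  183.5] 0.35 [0.6642 0.1042 0.0425]
side clip_back [351.7 182.4] 0.48 [0.6688 0.1086 0.0425]
side pin_neck [351.2 182. ] 0.64 [0.6679 0.1112 0.0425]
side pin_neck [235.7 136.9] 0.64 [0.3327 0.5248 0.0425]
```

step_arm([
  [0.01,0,0],
  [0,0,0],
], fingers=[1,1], twist=[0,0])

```text
time_s: 15.1
position: [0.5764, 0.0915, 0.0463]
tool_rot: [[0.989, 0.147, -0.0], [0.147, -0.989, -0.0], [-0.0, -0.0, -1.0]]
ft_force: [-1.5, -1.1, -2.2]
grip_width: 0.0202
gripper_force: 78.7
```

step_arm([
  [0.01,0,0],
  [0,0,0],
], fingers=[1,1], twist=[0,0])

```text
time_s: 15.35
position: [0.5766, 0.0916, 0.0462]
tool_rot: [[0.989, 0.147, -0.002], [0.147, -0.989, -0.0], [-0.002, -0.0, -1.0]]
ft_force: [-4.4, -0.8, 0.2]
grip_width: 0.0204
gripper_force: 79.0
```

step_arm([
  [0.01,0,0],
  [0,0,0],
], fingers=[1,1], twist=[0,0])

```text
time_s: 15.6
position: [0.5767, 0.0916, 0.0461]
tool_rot: [[0.989, 0.147, -0.004], [0.147, -0.989, -0.0], [-0.004, -0.0, -1.0]]
ft_force: [-9.1, -2.7, 3.9]
grip_width: 0.0202
gripper_force: 79.3
```

step_arm([
  [0.01,0,0],
  [0,0,0],
], fingers=[1,1], twist=[0,0])

```text
time_s: 15.85
position: [0.5768, 0.0917, 0.046]
tool_rot: [[0.989, 0.147, -0.007], [0.147, -0.989, -0.001], [-0.007, -0.0, -1.0]]
ft_force: [-12.5, -2.6, 5.0]
grip_width: 0.0201
gripper_force: 79.6
```

The stop is hard at about 12 N, with the clip's throat computed within 1.6 mm of the pin axis, so it is past the snap and home. I back off and check.

step_arm([
  [-0.03,0,0],
  [0,0,0],
  [-0.1,0,0],
  [-0.2,0,0],
  [-0.3,0,0],
  [-0.3,0,-0.3],
  [-0.1,0,-0.4],
  [0,0,-0.4],
  [0,0,0],
], fingers=[1,1,1,1,1,1,1,1,1], twist=[0,0,0,0,0,0,0,0,0])

```text
time_s: 16.98
position: [0.4785, 0.0767, 0.1589]
tool_rot: [[0.989, 0.147, 0.007], [0.147, -0.989, -0.001], [0.006, 0.001, -1.0]]
ft_force: [0.3, -0.5, -1.7]
grip_width: 0.0205
gripper_force: 78.8
```

```bash
cat > chk2.py <<'E'
from h import *
s=monitor.observe();print(s["position"].round(4),s["time_s"],s["ft_force"])
for c in("wrist","top","side"):
    cal=optics.get_calibration(c);im,d=optics.get_image(c);cv2.imwrite(f"pics/k_{c}.png",im)
    for q in("clip","clip_back","pin_neck"):
        for r in models.landmark_of(c,q)[:2]: print(c,q,np.round(r["point"],1),round(r["confidence"],2),atz(c,r["point"],.0425,cal).round(4))
    for r in models.trace(c,"clip")[:1]:
        V,U=np.nonzero(r["mask"]);W=np.array([atz(c,(u,v),.045,cal)[:2] for u,v in zip(U,V)])
        print(c,len(U),r["confidence"],cv2.minAreaRect((W*1000).astype(np.float32)))
    if c=="wrist": 
        P=pix(c,(.6737,.105,.0565),cal);print("pin head px",P)
E
python3 chk2.py
```

```text
[0.4785 0.0767 0.1589] 16.975 [ 0.31732551 -0.54431925 -1.73407142]
pin head px [ 317.17702538 -121.59030862]
top clip [298.6 144.2] 0.46 [0.68   0.1099 0.0425]
top clip_back [302.5 151.1] 0.6 [0.6592 0.0981 0.0425]
top pin_neck [150.5 269.4] 0.77 [0.3109 0.5205 0.0425]
top pin_neck [299.2 144.9] 0.6 [0.6779 0.1081 0.0425]
top 2251 0.36 ((682.3615112304688, 109.861328125), (181.811767578125, 127.27661895751953), 15.599356651306152)
side clip [354.6 179.9] 0.37 [0.6837 0.1171 0.0425]
side clip_back [353.9 190.9] 0.56 [0.6591 0.0655 0.0425]
side clip_back [351.2 180.5] 0.51 [0.671  0.1185 0.0425]
side pin_neck [233.4 137.2] 0.87 [0.3235 0.5261 0.0425]
side pin_neck [352.4 183.2] 0.85 [0.6695 0.1038 0.0425]
```

```bash
python3 plan.py .613 .168 .2 8.4 4
```

```text
from [0.4776 0.0768 0.1563] 8.44 n 4
[[0.368, -0.176, -0.109], [0.368, -0.176, -0.109], [0.368, -0.176, -0.109], [0.368, -0.176, -0.109]] [np.float64(0.0001), np.float64(0.0001), np.float64(0.0001), np.float64(0.0001)]
```

step_arm([
  [0.37,-0.18,-0.11],
  [0.37,-0.18,-0.11],
  [0.37,-0.18,-0.11],
  [0.37,-0.18,-0.11],
  [0,0,0],
  [0,0,0],
], fingers=[1,1,1,1,1,1], twist=[0,0,0,0,0,0])

```text
time_s: 18.48
position: [0.6128, 0.1696, 0.1997]
tool_rot: [[0.989, 0.147, -0.001], [0.147, -0.989, -0.0], [-0.001, 0.0, -1.0]]
ft_force: [0.5, 0.3, -1.3]
grip_width: 0.0206
gripper_force: 78.8
```

Run:
```python
from h import *
s=monitor.observe();print(s["position"].round(4),s["time_s"])
c="wrist";cal=optics.get_calibration(c);im,d=optics.get_image(c);cv2.imwrite("pics/k2.png",im)
for q in("clip","clip_back","pin_neck"):
    for r in models.landmark_of(c,q)[:2]: print(q,np.round(r["point"],1),round(r["confidence"],2),atz(c,r["point"],.0425,cal).round(4))
for r in models.trace(c,"clip")[:2]:
    V,U=np.nonzero(r["mask"]);W=np.array([atz(c,(u,v),.045,cal)[:2] for u,v in zip(U,V)])
    print(len(U),r["confidence"],r["point"],cv2.minAreaRect((W*1000).astype(np.float32)))
# head centre from depth
P=pix(c,(.6737,.105,.0565),cal).astype(int);print("pred",P)
V,U=np.mgrid[P[1]-60:P[1]+70,P[0]-60:P[0]+60];V=V.ravel();U=U.ravel()
X=np.array([atd(c,(u,v),d[v,u],cal) for u,v in zip(U,V)])
h=X[(X[:,2]>.052)&(X[:,2]<.062)];print("head",len(h),((h.max(0)+h.min(0))/2).round(4),np.ptp(h,0).round(4))
a=np.radians(8.4);u=np.array([np.cos(a),np.sin(a)]);n=np.array([-u[1],u[0]])
ctr=(h.max(0)+h.min(0))[:2]/2
L=X[:,:2]-ctr;f=np.c_[L@u,L@n]*1000;k=(X[:,2]>.0425)&(X[:,2]<.050)
G=[''.join('#' if k[(abs(f[:,0]-i)<1)&(abs(f[:,1]-j)<1)].any() and not (i*i+j*j<110) else ('o' if i*i+j*j<110 else '.') for j in range(24,-25,-2)) for i in range(32,-25,-2)]
print('\n'.join(G))
```

```text
[0.6128 0.1696 0.1997] 18.475
clip [401.7 122.9] 0.84 [0.6763 0.106  0.0425]
clip_back [401.8 141.9] 0.81 [0.6607 0.1025 0.0425]
pin_neck [403.1 125. ] 0.59 [0.6748 0.1044 0.0425]
614 0.83 [393.9, 114.1] ((679.2670288085938, 107.22050476074219), (39.61435317993164, 30.920236587524414), 10.244375228881836)
pred [406 127]
head 520 [0.6739 0.1055 0.0553] [0.0202 0.0204 0.0061]
.........................
.........................
.........................
.....##...........##.....
.....##..........###.....
.....###.........###.....
......##.........##......
......###.......###......
......###.......###......
.......###.....###.......
....######.....#####.....
....#######ooo.#####.....
....#####ooooooo#####....
....####ooooooooo.###....
....####ooooooooo.###....
....###ooooooooooo###....
....###ooooooooooo.##....
....###ooooooooooo.##....
....####ooooooooo.###....
....###.ooooooooo.###....
....#####ooooooo.####....
....#######ooo.######....
....#################....
....#################....
.........................
.........................
.........................
.........................
.........................
```

The depth map shows the clip home around the pin: throat ≈(.674,.106), head centre (.674,.1055). Now I return the fork.

```bash
python3 plan.py .4685 -.223 .12 -2.85 9
```

```text
from [0.613  0.1693 0.2005] 8.41 n 9
[[-0.223, 0.408, 0.089], [-0.214, 0.413, 0.089], [-0.204, 0.417, 0.089], [-0.195, 0.422, 0.089], [-0.186, 0.426, 0.089], [-0.176, 0.43, 0.089], [-0.167, 0.433, 0.089], [-0.157, 0.437, 0.089], [-0.148, 0.44, 0.089]] [np.float64(0.007), np.float64(0.007), np.float64(0.007), np.float64(0.007), np.float64(0.007), np.float64(0.007), np.float64(0.007), np.float64(0.007), np.float64(0.007)]
```

step_arm([
  [-0.22,0.41,0.05],
  [-0.21,0.41,0.05],
  [-0.2,0.42,0.1],
  [-0.2,0.42,0.1],
  [-0.19,0.43,0.1],
  [-0.18,0.43,0.1],
  [-0.17,0.43,0.1],
  [-0.16,0.44,0.1],
  [-0.15,0.44,0.1],
  [0,0,0],
], fingers=[1,1,1,1,1,1,1,1,1,1], twist=[0.007,0.007,0.007,0.007,0.007,0.007,0.007,0.007,0.007,0])

```text
time_s: 19.98
position: [0.4668, -0.2254, 0.1199]
tool_rot: [[0.998, -0.055, -0.001], [-0.055, -0.998, 0.0], [-0.001, -0.0, -1.0]]
ft_force: [0.0, -0.1, -1.5]
grip_width: 0.02
gripper_force: 78.9
```

step_arm([
  [0,0,0.4],
  [0,0,0.4],
  [0,0,0],
], fingers=[1,1,1], twist=[0,0,0])

```text
time_s: 20.35
position: [0.4672, -0.2216, 0.0389]
tool_rot: [[0.999, -0.05, -0.004], [-0.05, -0.999, 0.003], [-0.004, -0.003, -1.0]]
ft_force: [0.1, -0.1, -1.0]
grip_width: 0.0203
gripper_force: 78.8
```

Down 31 mm slowly, then release while backing up gently.

step_arm([
  [0,0,0.15],
  [0,0,0.1],
  [0,0,0.03],
  [0,0,0.02],
  [0,0,0],
], fingers=[1,1,1,1,1], twist=[0,0,0,0,0])

```text
time_s: 20.98
position: [0.4682, -0.2231, 0.0105]
tool_rot: [[0.999, -0.051, 0.0], [-0.051, -0.999, -0.0], [0.0, 0.0, -1.0]]
ft_force: [0.0, 0.1, -1.7]
grip_width: 0.0204
gripper_force: 78.8
```

step_arm([
  [0,0,0.015],
  [0,0,0],
  [0,0,0],
], fingers=[1,1,1], twist=[0,0,0])

```text
time_s: 21.35
position: [0.4682, -0.223, 0.0089]
tool_rot: [[0.999, -0.051, 0.0], [-0.051, -0.999, -0.0], [0.0, 0.0, -1.0]]
ft_force: [0.1, 1.1, -1.2]
grip_width: 0.0202
gripper_force: 78.8
```

step_arm([
  [0,0,0],
  [0,0,0],
  [0,0,0],
  [0,0,0],
  [0,0,0],
  [0,0,0],
  [0,0,0],
], fingers=[-1,-1,-1,-1,-1,-1,-1], twist=[0,0,0,0,0,0,0])

```text
time_s: 22.22
position: [0.4682, -0.2231, 0.0088]
tool_rot: [[0.999, -0.051, 0.0], [-0.051, -0.999, -0.0], [0.0, 0.0, -1.0]]
ft_force: [0.7, 0.1, 0.5]
grip_width: 0.0858
gripper_force: 0.0
```

step_arm([
  [0,0,-0.2],
  [0,0,-0.4],
  [0,0,-0.5],
  [-0.2,0,-0.5],
  [-0.3,0,-0.4],
  [-0.2,0,-0.2],
  [0,0,0],
  [0,0,0],
  [0,0,0],
], fingers=[-1,-1,-1,-1,-1,-1,-1,-1,-1], twist=[0,0,0,0,0,0,0,0,0])

```text
time_s: 23.35
position: [0.3986, -0.2194, 0.2277]
tool_rot: [[0.999, -0.05, -0.001], [-0.05, -0.999, 0.002], [-0.002, -0.001, -1.0]]
ft_force: [0.2, 0.8, -0.3]
grip_width: 0.0854
gripper_force: 0.0
```

Run:
```python
from h import *
s=monitor.observe();print(s["position"].round(4),s["time_s"])
c="wrist";cal=optics.get_calibration(c);im,d=optics.get_image(c)
for q,h in(("fork",.004),("fork_mouth",.0075),("pad",0)):
    for r in models.landmark_of(c,q)[:1]: print(q,np.round(r["point"],1),round(r["confidence"],2),atz(c,r["point"],h,cal).round(4))
V,U=np.mgrid[0:230:2,240:400:2];X=np.array([atd(c,(u,v),d[v,u],cal) for u,v in zip(U.ravel(),V.ravel())])*1000
h=X[(X[:,2]>20)&(X[:,2]<40)];print("handle",len(h),cv2.minAreaRect(h[:,:2].astype(np.float32)),np.median(h[:,2]),"slope",np.polyfit(h[:,0],h[:,2],1))
m=X[(X[:,0]>505)&(X[:,0]<550)&(abs(X[:,1]+224)<3)];print("head top z",np.median(m[:,2]))
optics.get_image("top")
for q in("clip","clip_back","heel_a","jar","washer","shank_a","brush"):
    for r in models.landmark_of("top",q)[:5]:print(q,np.round(r["point"]),round(r["confidence"],2))
```

```text
[ 0.3986 -0.2194  0.2277] 23.35
fork [321.8 107.9] 0.71 [ 0.4642 -0.2276  0.004 ]
fork_mouth [323.8  11.9] 0.8 [ 0.5519 -0.2335  0.0075]
pad [339.5 109.5] 0.74 [ 0.4617 -0.2459  0.    ]
handle 661 ((428.3302917480469, -221.51002502441406), (20.771827697753906, 123.95050811767578), 87.5722427368164) 27.457769257271003 slope [-3.59046100e-03  2.87349953e+01]
head top z 10.827524580342196
clip [301. 144.] 0.53
clip_back [303. 152.] 0.59
heel_a [384. 136.] 0.83
heel_a [215. 223.] 0.79
heel_a [205. 190.] 0.71
jar [212. 152.] 0.67
washer [284. 138.] 0.43
shank_a [279. 232.] 0.69
shank_a [426. 130.] 0.55
brush [494. 223.] 0.89
```

The fork lies flat on the pad, the clip is home and the bystanders are where they were. I hand in.

```bash
python3 -c "
from rig import close_job
print(close_job())"
```

```text
the job is handed in; nothing more can be done
None
```

The clip is snapped home on the pin's neck, and the fork lies flat on its felt pad with the gripper clear. I handed the job in at about 24 s; no verdict came back, and I viewed 11 pictures against the limit of 10.

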